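Load the ratchet food press

ROBOT

A 7-joint arm with a two-finger parallel gripper is mounted at the origin on the work surface. World frame = base frame: x ahead of the robot, y to its left, z up, the work surface at z = 0. Lengths are in m, angles in rad, forces in N, time in s.
With the tool pointing down it reaches from about 0.4 to 0.875 m from the base axis. Payload 6.5 kg.
Tool frame: the origin (TCP) lies at the centre of the arm's flange, where the gripper is bolted on; the fingertips stand arm.nose_length ahead of it and the grasp point (between the pads) lies 155 mm ahead of it (arm.nose_length is the distance from the TCP to the fingertips, in m); z points along the fingers, y is the line along which they close (so a half turn about z gives the same grasp; the last joint's range is limited). The gripper opens to 85 mm and grips with 20 to 120 N. Pads are 22 mm wide; open, the fingers measure 114 mm over their backs; the gripper's body (76 mm by 85 mm) begins 54 mm behind the grasp point. The pads swing forward as they close: fully open they stand 13 mm farther back than shut.
Start: joints at [1.266, 0.536, -0.004, 1.538, 0.003, 1.067, -0.071], TCP at [0.154, -0.632, 0.405] pointing down, gripper open.
Joint ranges: [-2.7, 2.7], [-0.37, 2.16], [-1.27, 1.26], [0.24, 2.4], [-1.31, 4.45], [0.19, 1.91], [-2.76, 2.76]. Speed limits (rad/s): [2.39, 2.39, 3.14, 3.14, 3.14, 3.14, 3.14].

INTERFACE

Orientations are given as a unit quaternion [x, y, z, w].
In Python, from plant import sense, optics, arm gives the robot as it stands. The module is installed in compiled form; this text tells all that it offers.
- The arm moves only by the tool move_arm, never from a script. Its argument "plan" is a list of rows, each an object with "delta_pos": the shift along the tool's x, y, z as a fraction of full scale, a list of three; "yaw": the turn about the tool's z as a fraction of full scale; "gripper": the finger opening in mm, from 0 to 85.4. A call has 1 to 20 rows; each row shifts and turns the commanded pose from where the row before left it, along the tool's axes as they then stand; what a row does not reach is not made up. Full scale, the value 1, is 0.2 m for a shift and 60 degrees for a turn. A row lasts 1/10 s, in which the tool goes at most 50 mm and 8.59 degrees, less where a joint would pass 70% of its speed; a pose out of reach is approached as far as the arm can. A call with a number of a shift or a turn outside -1 to 1 is refused whole. A call with a gripper value outside its range is refused whole. The fingers move at their own pace and stop on an object; the grip force is fixed at half the most. Time passes only in rows, so rows that do not move let the fingers close. It gives the time, the measured TCP pose, the force, the opening and the grip force at its end, in the units of the state.
- sense(): the state, without advancing time (a new reading comes with each control period).
- optics.get_image(name): name is "scene" or "top"; returns a dict with "image" (420x560x3 uint8, blue, green, red), "depth" (420x560 float32, m along the optical axis (not along the pixel's ray), 0 where there is no reading), "fx", "fy", "cx", "cy" (pixels), "k1" (the pictures are not rectified: a ray, as slopes to the right and down, at radius r is drawn at 1 + k1 r^2 times it, then the intrinsics apply), "world_to_cam" (4x4, takes a point from world to camera coordinates). Camera axes: x right, y up, looking along -z (the intrinsics and any distortion apply to the point x, -y, -z); pixel columns grow to the right and rows downward; lengths in m; the calibration is good to about 2 mm. A picture is of the moment at which its call begins.
- arm.finish_job(): hands the job in; it is judged then, once.
The state is a dict: "time_s": time; "joint_pos": joint angles; "qvel": joint speeds; "tau": joint torques, N m; "ee_pos": TCP position; "eef_rot": TCP orientation; "ft_force": force on the tool from outside, world axes, zero at the start; "torque": the same for the moment, N m; "gripper_width": opening from 0.0 (shut) to 1.0 (fully open); "grasp_force": force on a finger pad.
Only numpy, scipy, OpenCV 4.12 (cv2) and the standard library are available. Lean on these libraries where they do the work, as an engineer would, in place of code of your own. Each camera call takes 0.05 s, during which the arm holds its last target. There are 200 camera calls.

TASK

Get the press ready: lift its plate by the black handle, tooth by tooth, right up until the rail comes up gently against its red-bracketed stop, then let it settle on the catch at the top notch and let go. Then slide the pink-lidded mould fully home against the back stop, and press the yellow pad to free the catch so that the plate sinks onto the lid. Do not force the stops or the pad, and leave everything else on the table where it is.

Things in the scene. Friction and masses are not known exactly. Their poses are not given: they have to be found in the camera images.
- press: White base of the press, 225 x 133 x 15 mm. Origin at table height on the axis of its upright column (30 mm deep, 160 high); x points away from the front (the mould enters along +x), y to the pad's side, z up. Base spans x -185 to 40, y -65 to 68 mm. Two channel guides, 12 mm high and 74 mm apart inside, run from x -180 to -20 along the mould's sides. The rail's teeth face +y.
- back_stop: Black bar across the channel at the foot of the column, 72 mm wide, top 45 mm above the table. Its origin is the press's origin; its face is at x = -20 mm in the press frame. Do not push the mould against it with more than 20 N.
- top_stop: Red bracket on the column's -y side at its top (origin: the press's origin) with a brass stop screw through it. The screw is set differently each time, not shown by any pose: a red lug on the rail meets its end, hard, 2 to 9 mm above the top notch. Touch it with the rail (a few N, held for a moment) before settling on the notch, but never with more than 20 N.
- rail (a joint): Height of the rail (toothed bar, arm, stem, plate and lift handle in one), m, 0 lowest. 8 notches 12 mm apart: 0 to 0.084 (top). Starts caught on a low notch. 0.5 to 0.8 kg, friction 1 N, and a damper of 60 N per m/s: lift it slower than 50 mm/s; each tooth adds 1 to 3 N. Freed, it sinks by itself at 50 to 120 mm/s.
- lift_handle (a point): Centre of the black grip bar on top of the rail's arm, 35 mm in front of the column axis: 52 mm along the press's x, 16 mm wide (y), 18 mm high; 20 mm free space below it down to the arm (24 mm wide). Can be gripped from above.
- plate_underside (a point): Centre of the underside of the steel pressing plate, 35 (x) x 60 (y) x 8 mm, 52 mm in front of the column axis; at 30 mm above the table plus the rail's value. It hangs from the arm by a stem; the arm reaches 62 mm in front of the column axis.
- release_pad (a point): Centre of the top of the yellow pad, 32 (x) x 28 (y) mm, on the catch's lever, 62 mm out (+y) from its hinge, which lies along the press's x. Pressed down 8 to 9 mm, with 2 to 8 N, it swings the catch out of the teeth; its hard end is at about 12 mm. It springs back when let go. Do not load it with more than 20 N.
- mould_center (a point): Centre (half-way up) of the loose mould, clear plastic with a pink lid, 70 (x) x 70 (y) x 55 mm high, 0.25 to 0.5 kg, standing on the press base in the channel, 2 mm play each side, axes along the press's. Home when its rear face touches the back stop: its centre is then at x = -55 mm in the press frame; it starts 56 to 73 mm short of that.
- mould_handle (a point): Grip point on the mould's pink front handle, 80 mm in front of the mould's centre: a bar along x (from 35 to 100 mm in front of the centre), 16 mm wide, 16 mm high, its centre 40 mm above the mould's underside, 55 mm above the table. Gripped from above.
- cutter: Pink round biscuit cutter, 80 mm across, 42 mm high, beside the press; leave it alone. Origin under its centre.
- blue_bowl: Small blue bowl, 110 mm across, 50 mm high, beside the press; leave it alone.
- mixing_bowl: Clear mixing bowl, 220 mm across; leave it alone.
- tub: Clear square tub, 110 mm, 50 mm high, between robot and press on the right; leave it alone.
- ruler: Clear ruler, 310 x 40 x 4 mm, lying in front of the press; leave it alone.
- rolling_pin: Wooden rolling pin, 360 mm long, 44 mm thick; leave it alone.
- wooden_spoon: Wooden spoon, 260 mm; leave it alone.
There are look-alikes about, which are no part of the job. What is shaped like the part that bears mould_center but orange is not meant.

How it is judged:
On the way, in this order (a step that is already met when the one before it is completed fails the run):
1. the rail is raised against its top stop, touching it with more than 2 N (contact force between rail and top_stop above 2 N), for 0.1 s.
2. the rail hangs on the catch at its top notch, let go by the robot (value of joint rail above 0.082 m and contact force between the fingers and rail below 0.3 N and velocity of joint rail between -0.005 and 0.005 m/s), for 0.3 s.
3. with the rail still up, the mould stands fully home against the back stop (value of joint rail above 0.082 m and x of mould_center in the frame of press above -0.058 m), for 0.2 s.
At the end, for the whole second after the job is handed in: The mould stands upright on the base within 4 mm of the back stop, and the plate rests with its weight (over 1.5 N) on the lid, both at rest (contact force between rail and mould above 1.5 N and z of plate_underside in the frame of mould_center below 0.031 m and x of mould_center in the frame of press above -0.059 m and angle between mould_center's own z axis and vertical below 0.06 rad and velocity of joint rail between -0.004 and 0.004 m/s and linear speed of mould below 0.01 m/s); the robot touches nothing.
It fails at once if the rail forced against its top stop with more than 20 N (contact force between rail and top_stop above 20 N).
It fails at once if the mould pushed against the back stop with more than 20 N (contact force between mould and back_stop above 20 N).
It fails at once if the release pad or pawl loaded with more than 20 N (contact force between any of the fingers, the arm and pawl above 20 N).
It fails at once if something else on the table moved by more than 30 mm (distance of any of cutter, blue_bowl, mixing_bowl, tub, ruler, rolling_pin, wooden_spoon from where it was at the start of the episode above 0.03 m).
It also fails if it takes over 72 s, if anything falls off the work surface, if the arm or the gripper's body presses on something with over 40 N, if the wrist force passes 120 N, or if a joint passes its speed limit or range.

## Working session

There is one attempt and no reset: what is moved stays moved. The work goes in short steps, Python scripts to look and compute and a tool call to move; the robot and the scene stay as the last step left them, time stands still between calls to the robot, and variables do not carry over. Pictures are saved under pics/ and viewed, at most 10 in all, crops included, and the job is handed in when it is done.

Besides the shell and the picture viewer there is one more tool, called after ">>>" as name(argument=value, ...) on one line, values as JSON. move_arm: Moves the arm, as the interface text tells. Its arguments: {"type":"object","properties":{"plan":{"type":"array","items":{"type":"object","properties":{"delta_pos":{"type":"array","items":{"type":"number","minimum":-1,"maximum":1}},"yaw":{"type":"number","minimum":-1,"maximum":1},"gripper":{"type":"number"}}}}},"required":["plan"]}

```bash
mkdir -p pics
cat > h.py <<'E'
import numpy as np, cv2
from plant import sense, optics, arm
def cap(n):
    d=optics.get_image(n); return d
def pts(d):
    """world point per pixel from depth"""
    h,w=d['depth'].shape
    u,v=np.meshgrid(np.arange(w),np.arange(h))
    K=np.array([[d['fx'],0,d['cx']],[0,d['fy'],d['cy']],[0,0,1.]])
    p=cv2.undistortPoints(np.stack([u,v],-1).reshape(-1,1,2).astype(np.float64),K,np.array([d['k1'],0,0,0.])).reshape(h,w,2)
    z=d['depth']
    c=np.stack([p[...,0]*z,-p[...,1]*z,-z,np.ones_like(z)],-1)
    return (c@np.linalg.inv(d['world_to_cam']).T)[...,:3]
def ray(d,u,v,zp):
    K=np.array([[d['fx'],0,d['cx']],[0,d['fy'],d['cy']],[0,0,1.]])
    p=cv2.undistortPoints(np.array([[[u,v]]],float),K,np.array([d['k1'],0,0,0.]))[0,0]
    T=np.linalg.inv(d['world_to_cam']); r=T[:3,:3]@np.array([p[0],-p[1],-1]); o=T[:3,3]
    return o+r*(zp-o[2])/r[2]
def proj(d,P):
    c=d['world_to_cam']@np.append(P,1); x,y=c[0]/-c[2],-c[1]/-c[2]; s=1+d['k1']*(x*x+y*y)
    return np.array([d['fx']*x*s+d['cx'],d['fy']*y*s+d['cy']])
E
python3 - <<'E'
from h import *
s=sense(); print(s); print(arm.nose_length)
for n in('scene','top'):
    d=cap(n); np.save(n+'.npy',d,allow_pickle=True); cv2.imwrite(f'pics/{n}0.png',cv2.resize(d['image'],(800,600))); print(n,d['fx'],d['k1'],np.linalg.inv(d['world_to_cam'])[:3,3])
E
```

```text
{'time_s': 0.0, 'joint_pos': array([ 1.26580518,  0.53718169, -0.00445052,  1.53887627,  0.00261682,
        1.067302  , -0.07121042]), 'qvel': array([-0.00014064,  0.00074362, -0.0003689 ,  0.00056178,  0.00017727,
       -0.00031051, -0.00055753]), 'tau': array([ 2.13144659e-05, -5.83407068e+01,  1.04888186e+00, -2.59105879e+01,
        1.24226886e-02,  9.53986833e-03,  6.49759926e-06]), 'ee_pos': array([ 0.15367183, -0.63123055,  0.40380143]), 'eef_rot': array([ 9.92875668e-01,  1.19151718e-01, -1.73009419e-04, -8.63623789e-04]), 'ft_force': array([ 0.11734727, -0.40346985, -0.32542295]), 'torque': array([-0.00627355,  0.00369861,  0.02581137]), 'grasp_force': 0.0, 'gripper_width': 1.0000606572238535}
0.1734
scene 393.5010231621158 -0.02357512891841268 [ 1.13005677 -0.70358889  1.03740976]
top 409.1881919977076 -0.11749701357046864 [ 0.32021406 -0.00896233  1.51166699]
```

View pics/scene0.png

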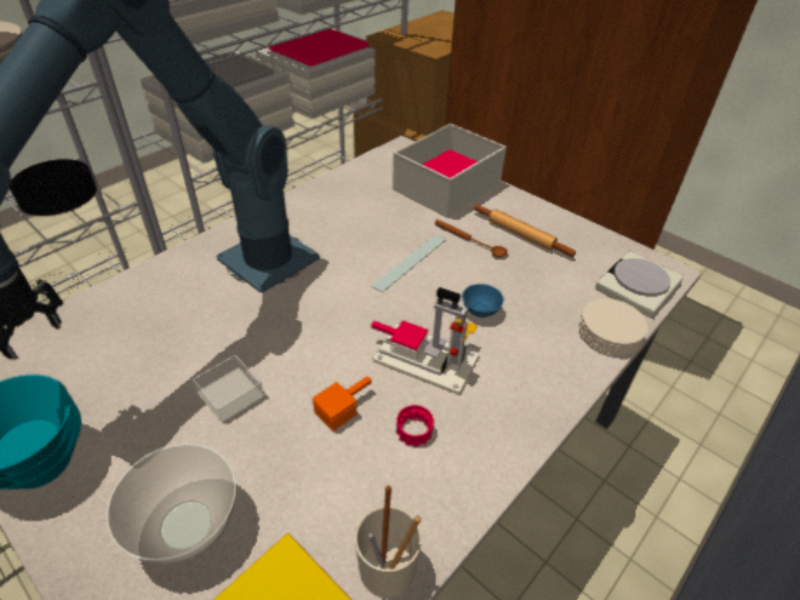

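View pics/top0.png

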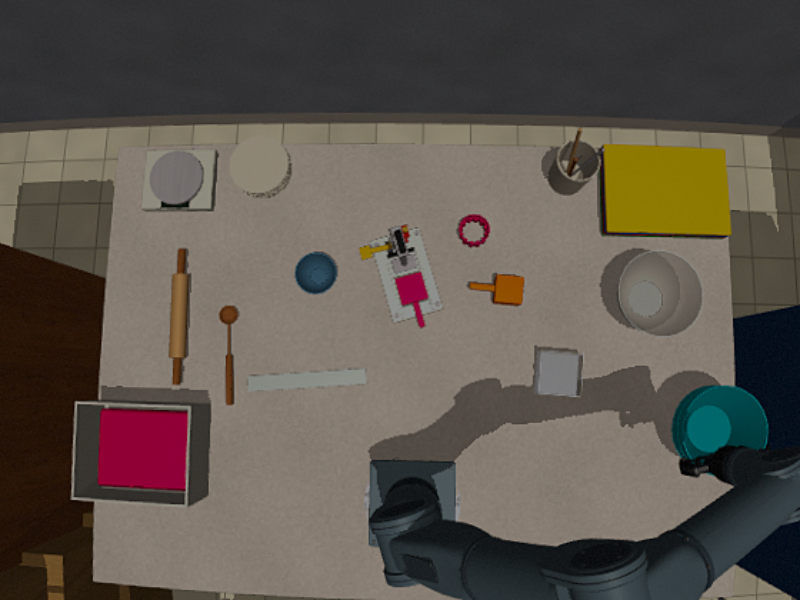

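The scene view shows the press at (430,340), the pink-lidded mould on its base at (408,335) and an orange look-alike at (336,403). The top view shows the press at (405,270), the yellow pad at (370,252), the pink lid at (411,288) and the orange look-alike at (508,289). The pink-lidded one in the channel is meant, because orange is excluded by the text.

Run:
```python
from h import *
T=np.load('top.npy',allow_pickle=True).item(); S=np.load('scene.npy',allow_pickle=True).item()
a=cv2.resize(T['image'][150:235,240:320],(400,425),interpolation=cv2.INTER_CUBIC)
b=cv2.resize(S['image'][195:280,255:340],(400,400),interpolation=cv2.INTER_CUBIC)
c=np.zeros((425,800,3),np.uint8);c[:,:400]=a;c[:400,400:]=b
cv2.imwrite('pics/crop1.png',c)
for d,n,(r0,r1,c0,c1) in((T,'top',(150,235,245,315)),(S,'scene',(195,280,255,340))):
    P=pts(d); hsv=cv2.cvtColor(d['image'],cv2.COLOR_BGR2HSV); m0=np.zeros(hsv.shape[:2],bool); m0[r0:r1,c0:c1]=1
    H,Sa,V=[hsv[...,i].astype(int) for i in range(3)]
    for nm,m in(('pink',(H>160)&(H<178)&(Sa>150)),('yellow',(H>20)&(H<35)&(Sa>150)),('black',(V<45)),('white',(Sa<40)&(V>(130 if n=='top' else 150)))):
        m=m&m0
        k,l,st,ce=cv2.connectedComponentsWithStats(m.astype(np.uint8))
        for i in range(1,k):
            if st[i,4]>8:
                q=P[l==i]; print(n,nm,st[i],ce[i].round(1),'med',np.median(q,0).round(3),'z',np.percentile(q[:,2],[5,95]).round(3))
```

```text
top pink [277 191  23  38 438] [288.5 204.5] med [0.537 0.006 0.071] z [0.062 0.077]
top yellow [282 159   3   4   9] [283.1 160.1] med [0.664 0.027 0.188] z [0.187 0.191]
top yellow [252 171  22  11 108] [259.7 175.1] med [0.639 0.119 0.071] z [0.015 0.079]
top black [276 161   8  16  69] [279.6 168.6] med [0.623 0.035 0.24 ] z [0.233 0.244]
top black [271 174   8   7  24] [274.  177.4] med [0.635 0.063 0.048] z [0.035 0.067]
top white [ 245  150   70   85 3463] [279. 192.] med [0.587 0.053 0.004] z [-0.003  0.022]
scene pink [260 225  39  20 408] [282.4 233.2] med [ 0.538 -0.002  0.069] z [0.06  0.073]
scene yellow [326 226   7  10  38] [328.8 229.8] med [0.638 0.124 0.071] z [0.067 0.074]
scene black [306 202  16  14 111] [313.3 207.4] med [0.627 0.03  0.233] z [0.208 0.24 ]
scene black [309 252   4   8  15] [310.6 255.7] med [0.649 0.019 0.035] z [0.02  0.045]
scene white [260 195  20  10 108] [268.  198.3] med [0.326 0.15  0.003] z [-0.001  0.007]
scene white [323 197  17   8  21] [331. 199.] med [ 0.5    0.333 -0.   ] z [-0.004  0.003]
scene white [322 213   4   7  15] [323.8 216.1] med [0.659 0.049 0.199] z [0.    0.205]
scene white [298 235   9  14  56] [301.5 243.4] med [0.607 0.014 0.061] z [0.024 0.064]
scene white [308 236   6   8  18] [310.5 239.3] med [0.611 0.059 0.056] z [0.    0.062]
scene white [265 243  43  17  78] [285.2 251. ] med [ 0.57  -0.022  0.026] z [0.015 0.03 ]
scene white [329 246   4   5  13] [330.6 247.3] med [0.665 0.107 0.016] z [0.012 0.019]
scene white [263 248   6   4  16] [265.4 249.1] med [ 0.51  -0.057  0.015] z [0.013 0.019]
scene white [317 268   4   4  11] [318.5 269.6] med [ 0.699 -0.     0.017] z [0.013 0.021]
```

View pics/crop1.png

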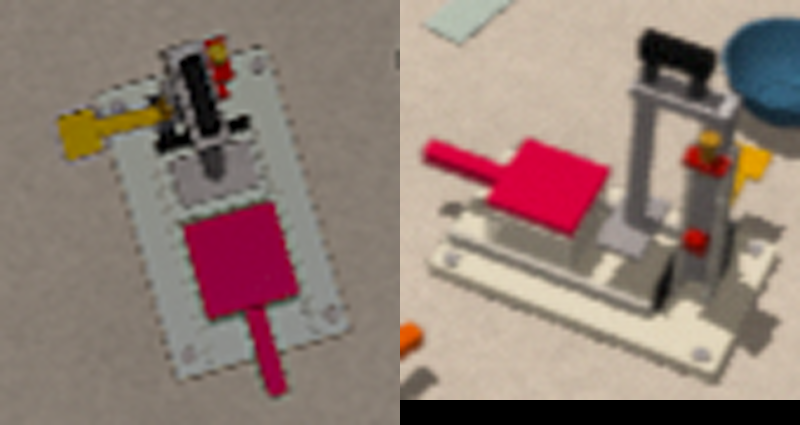

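The left half (top view) shows the base corners at roughly (268,48), (350,325), (180,378) and (103,93), the black handle at (197,85) and the yellow pad at (80,133). The pink lid is at (243,260) with its handle at (268,360), on the press base, which confirms that mould. In the right half (scene view) the red stop is at (706,160), with the rail's red lug below it at (695,240).

Run:
```python
from h import *
T=np.load('top.npy',allow_pickle=True).item(); S=np.load('scene.npy',allow_pickle=True).item()
# base from corner rays, z=.015
cor=np.array([ray(T,240+x/5-.4,150+y/5-.4,.015)[:2] for x,y in((268,48),(350,325),(180,378),(103,93))])
print('corners',cor.round(4)); print('sides',[np.linalg.norm(cor[i]-cor[(i+1)%4]).round(4) for i in range(4)])
f=(cor[0]+cor[3]-cor[1]-cor[2]); print('yaw corners',np.arctan2(f[1],f[0]))
for d,n in((T,'top'),(S,'scene')):
    P=pts(d); m=(P[...,2]>.0085)&(P[...,2]<.025)&(np.hypot(P[...,0]-.6,P[...,1]-.02)<.16)
    q=P[m][:,:2]; hull=cv2.minAreaRect((q*1000).astype(np.float32)); print(n,'rect',hull,len(q))
    hsv=cv2.cvtColor(d['image'],cv2.COLOR_BGR2HSV); H,Sa,V=[hsv[...,i].astype(int) for i in range(3)]
    m=(H>160)&(H<178)&(Sa>150)&(np.hypot(P[...,0]-.54,P[...,1])<.12)
    k,l,st,ce=cv2.connectedComponentsWithStats(m.astype(np.uint8)); i=1+st[1:,4].argmax()
    er=cv2.morphologyEx((l==i).astype(np.uint8),cv2.MORPH_OPEN,np.ones((9,9) if n=='top' else (13,13),np.uint8))
    vu=np.argwhere(er>0)
    L=np.array([ray(d,u,v,.070)[:2] for v,u in vu]); print(n,'lid rect',cv2.minAreaRect((L*1000).astype(np.float32)))
    vu=np.argwhere((l==i)&~(cv2.dilate(er,np.ones((5,5)))>0)); 
    Hh=np.array([ray(d,u,v,.063)[:2] for v,u in vu]); Hh=Hh[Hh[:,0]<.52]; c=Hh.mean(0); w=np.linalg.svd(Hh-c)[2][0]; print(n,'handle',c.round(4),'yaw',np.arctan(w[1]/w[0]),len(Hh),'range',((Hh-c)@w).min(),((Hh-c)@w).max())
    # black handle
    m=(V<60)&(P[...,2]>.225)&(np.hypot(P[...,0]-.62,P[...,1]-.03)<.06)
    vu=np.argwhere(m); zt=np.percentile(P[m][:,2],90); B=np.array([ray(d,u,v,zt)[:2] for v,u in vu]); print(n,'bar ztop',zt,cv2.minAreaRect((B*1000).astype(np.float32)),len(vu))
    m=(H>20)&(H<35)&(Sa>150)&(np.hypot(P[...,0]-.635,P[...,1]-.12)<.03)&(P[...,2]>.06)
    zy=np.median(P[m][:,2]); B=np.array([ray(d,u,v,zy)[:2] for v,u in np.argwhere(m)]);print(n,'pad',zy,B.mean(0),np.ptp(B,0))
    print(n,'plate?')
```

```text
corners [[ 0.7127 -0.0062]
 [ 0.5043 -0.0699]
 [ 0.463   0.0545]
 [ 0.6764  0.1168]]
sides [np.float64(0.2179), np.float64(0.1311), np.float64(0.2224), np.float64(0.1283)]
yaw corners 0.2905401534415519
top rect ((600.258544921875, 22.356246948242188), (307.8994140625, 302.9995422363281), 70.4538803100586) 1195
top lid rect ((545.1641845703125, 9.839654922485352), (64.90974426269531, 64.26152801513672), 0.9429787993431091)
top handle [ 0.4768 -0.0084] yaw 0.3600081451033364 66 range -0.037718464875598996 0.02965483011629317
top bar ztop 0.2429405563872491 ((621.7000732421875, 36.02195358276367), (52.176734924316406, 13.941801071166992), 16.7855167388916) 72
top pad 0.07188717915031906 [0.63435123 0.12150829] [0.03316721 0.05058426]
top plate?
scene rect ((588.6526489257812, 22.077293395996094), (226.18878173828125, 137.03732299804688), 17.910621643066406) 1080Traceback (most recent call last):
  File "<stdin>", line 15, in <module>
cv2.error: OpenCV(4.12.0) /io/opencv/modules/imgproc/src/convhull.cpp:143: error: (-215:Assertion failed) total >= 0 && (depth == CV_32F || depth == CV_32S) in function 'convexHull'
```

Run:
```python
from h import *
T=np.load('top.npy',allow_pickle=True).item(); S=np.load('scene.npy',allow_pickle=True).item()
c,s=np.cos(.302),np.sin(.302); O=np.array([.6585,.043]); pf=lambda p:np.array([[c,s],[-s,c]])@(np.array(p)[:2]-O)
for d,n in((T,'top'),(S,'scene')):
    P=pts(d); hsv=cv2.cvtColor(d['image'],cv2.COLOR_BGR2HSV); H,Sa,V=[hsv[...,i].astype(int) for i in range(3)]
    def rect(m,z,lab):
        B=np.array([ray(d,u,v,z)[:2] for v,u in np.argwhere(m)]); r=cv2.minAreaRect((B*1000).astype(np.float32))
        print(n,lab,np.round(r[0],1),np.round(r[1],1),round(r[2],1),'press',(pf(np.array(r[0])/1000)*1000).round(1),len(B))
    rect((V<60)&(P[...,2]>.225)&(np.hypot(P[...,0]-.62,P[...,1]-.03)<.06),.242,'bar')
    Y=(H>20)&(H<35)&(Sa>150)&(np.hypot(P[...,0]-.635,P[...,1]-.12)<.045)
    q=P[Y]; pq=np.array([pf(x) for x in q]); pad=pq[:,1]>.07
    print(' yellow y range',np.percentile(pq[:,1],[2,98]).round(3),'pad x',np.percentile(pq[pad,0],[2,50,98]).round(3),'z',np.percentile(q[pad,2],[10,50,90]).round(3))
    m=(H>160)&(H<178)&(Sa>150)&(np.hypot(P[...,0]-.54,P[...,1])<.12)&(P[...,2]>.0665)
    pq=np.array([pf(x) for x in P[m]]); m2=np.zeros_like(m); m2[m]=pq[:,0]>-.155
    rect(m2,.070,'lid')
    m=(H>160)&(H<178)&(Sa>150)&(np.hypot(P[...,0]-.5,P[...,1])<.12); pq=np.array([pf(x) for x in P[m]]); h=(pq[:,0]<-.165)
    print(' mh',np.median(pq[h],0),'xmin',pq[:,0].min(),'z',np.median(P[m][h][:,2]),'y at front/back',np.median(pq[pq[:,0]<-.19,1]),np.median(pq[h&(pq[:,0]>-.18),1]))
    # rail: red lug / bracket, plate
    R=((H<8)|(H>178))&(Sa>150)&(np.hypot(P[...,0]-.66,P[...,1]-.03)<.06); k,l,st,ce=cv2.connectedComponentsWithStats(R.astype(np.uint8))
    for i in range(1,k): print(' red',st[i,4],P[l==i].min(0).round(3),P[l==i].max(0).round(3))
    pr=(P.reshape(-1,3)[:,:2]-O)@np.array([[c,s],[-s,c]]).T; z=P.reshape(-1,3)[:,2]
    g=(abs(pr[:,0]+.052)<.012)&(abs(abs(pr[:,1])-.02)<.007)&(z<.12); print(' plate z',np.percentile(z[g],[10,50,90]).round(4),g.sum())
```

```text
top bar [621.9  36.1] [52.2 14. ] 16.8 press [-37.    4.2] 72
 yellow y range [0.038 0.101] pad x [-0.014  0.001  0.029] z [0.067 0.073 0.076]
top lid [543.2  11.3] [69.3 66.6] 16.6 press [-119.5    4. ] 349
 mh [-0.19169244  0.0044058 ] xmin -0.21886953591424257 z 0.06429093611762138 y at front/back 0.004732973914373833 0.003829420927927094
 red 3 [0.668 0.031 0.167] [0.676 0.035 0.187]
 red 19 [0.648 0.02  0.008] [0.692 0.031 0.174]
 red 1 [0.604 0.025 0.243] [0.604 0.025 0.243]
 plate z [0.0342 0.0643 0.0685] 55
scene bar [632.   23.8] [49.6 25.8] 14.4 press [-31.1 -10.5] 93
 yellow y range [0.06  0.102] pad x [-0.003  0.005  0.014] z [0.068 0.071 0.074]
scene lid [544.6   7.6] [68.8 70.9] 16.9 press [-1.193e+02  1.000e-01] 286
 mh [-0.19121647 -0.00159613] xmin -0.21713059187598 z 0.06148194613801117 y at front/back -0.001325460907970355 -0.00040017598120361425
 red 32 [0.651 0.016 0.162] [0.679 0.033 0.172]
 red 23 [0.657 0.02  0.079] [0.67  0.036 0.093]
 plate z [0.014  0.0596 0.063 ] 60
```

>>> move_arm(plan=[{"delta_pos":[0,0,-0.2],"yaw":-0.06,"gripper":60},{"delta_pos":[0,0,-0.1],"yaw":0,"gripper":60}])

```text
time_s: 0.3
ee_pos: [0.1538, -0.6318, 0.4665]
eef_rot: [0.989, 0.151, 0.0, 0.001]
ft_force: [0.7, -1.2, 0.3]
gripper_width: 0.709
grasp_force: 0.0
```

>>> move_arm(plan=[{"delta_pos":[0.16,-0.125,0],"yaw":0.01,"gripper":60},{"delta_pos":[0.16,-0.125,0],"yaw":0,"gripper":60},{"delta_pos":[0.16,-0.125,0],"yaw":0,"gripper":60},{"delta_pos":[0.16,-0.125,0],"yaw":0,"gripper":60},{"delta_pos":[0.16,-0.125,0],"yaw":0,"gripper":60},{"delta_pos":[0.16,-0.125,0],"yaw":0,"gripper":60},{"delta_pos":[0.16,-0.125,0],"yaw":0,"gripper":60},{"delta_pos":[0.16,-0.125,0],"yaw":0,"gripper":60},{"delta_pos":[0.16,-0.125,0],"yaw":0,"gripper":60},{"delta_pos":[0.16,-0.125,0],"yaw":0,"gripper":60},{"delta_pos":[0.16,-0.125,0],"yaw":0,"gripper":60},{"delta_pos":[0.16,-0.125,0],"yaw":0,"gripper":60},{"delta_pos":[0.16,-0.125,0],"yaw":0,"gripper":60},{"delta_pos":[0.16,-0.125,0],"yaw":0,"gripper":60},{"delta_pos":[0.16,-0.125,0],"yaw":0,"gripper":60},{"delta_pos":[0.16,-0.125,0],"yaw":0,"gripper":60},{"delta_pos":[0.16,-0.125,0],"yaw":0,"gripper":50},{"delta_pos":[0.16,-0.125,0],"yaw":0,"gripper":50},{"delta_pos":[0.16,-0.125,0],"yaw":0,"gripper":50},{"delta_pos":[0.16,-0.125,0],"yaw":0,"gripper":50}])

```text
time_s: 2.3
ee_pos: [0.6236, 0.0327, 0.4642]
eef_rot: [0.989, 0.145, -0.0, 0.0]
ft_force: [0.9, -0.7, -0.2]
gripper_width: 0.589
grasp_force: 0.0
```

>>> move_arm(plan=[{"delta_pos":[0,0,0],"yaw":0,"gripper":45},{"delta_pos":[0,0,0],"yaw":0,"gripper":45}])

```text
time_s: 2.5
ee_pos: [0.6229, 0.0322, 0.4639]
eef_rot: [0.989, 0.146, -0.001, -0.0]
ft_force: [-0.2, -0.8, -1.0]
gripper_width: 0.529
grasp_force: 0.0
```

>>> move_arm(plan=[{"delta_pos":[0.008,-0.008,0.1],"yaw":0,"gripper":45},{"delta_pos":[0,0,0.1],"yaw":0,"gripper":45},{"delta_pos":[0,0,0.1],"yaw":0,"gripper":45},{"delta_pos":[0,0,0.07],"yaw":0,"gripper":45},{"delta_pos":[0,0,0],"yaw":0,"gripper":45}])

```text
time_s: 3.0
ee_pos: [0.623, 0.0319, 0.3886]
eef_rot: [0.99, 0.144, -0.002, 0.0]
ft_force: [-0.4, -1.4, -0.1]
gripper_width: 0.527
grasp_force: 0.0
```

Run:
```python
from h import *
s=sense(); print(s['ee_pos'],s['ft_force'])
d=cap('scene'); d2=cap('top')
c=np.hstack([cv2.resize(d['image'][150:270,250:350],(400,480),interpolation=cv2.INTER_CUBIC),cv2.resize(d2['image'][130:230,230:330],(400,480),interpolation=cv2.INTER_CUBIC)])
cv2.imwrite('pics/g1.png',c)
```

```text
[0.62298974 0.03185165 0.38863104] [-0.39799941 -1.38096359 -0.12752611]
```

View pics/g1.png

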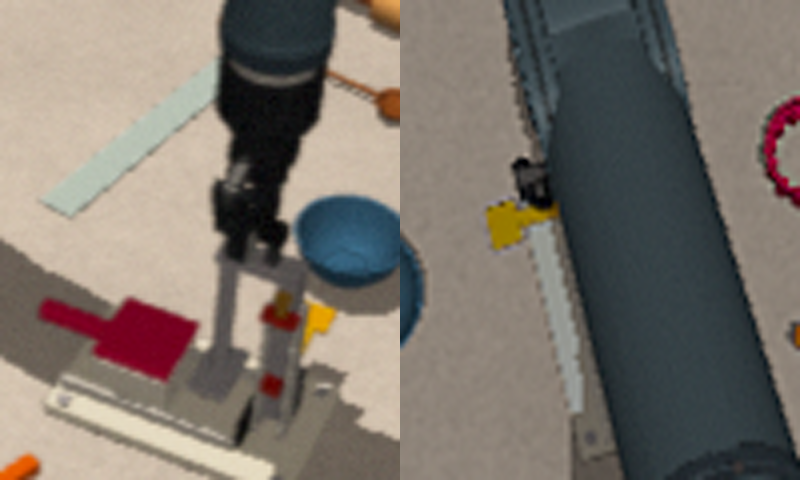

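In the left half the fingers straddle the black bar at about (245,245), just above the rail's arm. Next I close on it.

>>> move_arm(plan=[{"delta_pos":[0,-0.008,0],"yaw":0,"gripper":30},{"delta_pos":[0,0,0],"yaw":0,"gripper":20},{"delta_pos":[0,0,0],"yaw":0,"gripper":10},{"delta_pos":[0,0,0],"yaw":0,"gripper":5},{"delta_pos":[0,0,0],"yaw":0,"gripper":5},{"delta_pos":[0,0,0],"yaw":0,"gripper":5},{"delta_pos":[0,0,0],"yaw":0,"gripper":5}])

```text
time_s: 3.8
ee_pos: [0.6236, 0.0357, 0.3918]
eef_rot: [0.989, 0.146, 0.001, -0.0]
ft_force: [-2.0, 1.6, 5.8]
gripper_width: 0.17
grasp_force: 59.8
```

>>> move_arm(plan=[{"delta_pos":[0,0,-0.015],"yaw":0,"gripper":5},{"delta_pos":[0,0,-0.015],"yaw":0,"gripper":5},{"delta_pos":[0,0,-0.015],"yaw":0,"gripper":5},{"delta_pos":[0,0,-0.015],"yaw":0,"gripper":5},{"delta_pos":[0,0,-0.015],"yaw":0,"gripper":5},{"delta_pos":[0,0,-0.015],"yaw":0,"gripper":5},{"delta_pos":[0,0,-0.015],"yaw":0,"gripper":5},{"delta_pos":[0,0,-0.015],"yaw":0,"gripper":5},{"delta_pos":[0,0,-0.015],"yaw":0,"gripper":5},{"delta_pos":[0,0,-0.015],"yaw":0,"gripper":5}])

```text
time_s: 4.8
ee_pos: [0.6238, 0.0356, 0.4191]
eef_rot: [0.989, 0.146, 0.0, -0.001]
ft_force: [7.0, 4.6, -13.8]
gripper_width: 0.171
grasp_force: 59.6
```

Run:
```python
from h import *
s=sense(); print(s['ee_pos'],s['ft_force'])
d=cap('scene'); P=pts(d)
H,Sa,V=[cv2.cvtColor(d['image'],cv2.COLOR_BGR2HSV)[...,i].astype(int) for i in range(3)]
R=((H<8)|(H>178))&(Sa>150)&(np.hypot(P[...,0]-.66,P[...,1]-.03)<.06); k,l,st,ce=cv2.connectedComponentsWithStats(R.astype(np.uint8))
for i in range(1,k): print(' red',st[i],ce[i].round(1),P[l==i].min(0).round(3),P[l==i].max(0).round(3))
c,s=np.cos(.293),np.sin(.293); O=np.array([.6578,.0438])
pr=(P.reshape(-1,3)[:,:2]-O)@np.array([[c,s],[-s,c]]).T; z=P.reshape(-1,3)[:,2]
g=(abs(pr[:,0]+.052)<.014)&(abs(abs(pr[:,1])-.02)<.009)&(z<.14)&(z>.04); print(' plate z',np.percentile(z[g],[10,50,90]).round(4),g.sum())
```

```text
[0.62376273 0.03555101 0.41910867] [  7.00247364   4.58356055 -13.76347074]
 red [316 226   9   7  30] [319.9 229.2] [0.651 0.014 0.164] [0.678 0.035 0.174]
 red [316 238   5   6  22] [318.1 240.3] [0.656 0.021 0.107] [0.671 0.034 0.119]
 plate z [0.0859 0.0885 0.0912] 51
```

>>> move_arm(plan=[{"delta_pos":[0,0,-0.015],"yaw":0,"gripper":5},{"delta_pos":[0,0,-0.015],"yaw":0,"gripper":5},{"delta_pos":[0,0,-0.015],"yaw":0,"gripper":5},{"delta_pos":[0,0,-0.015],"yaw":0,"gripper":5},{"delta_pos":[0,0,-0.015],"yaw":0,"gripper":5},{"delta_pos":[0,0,-0.015],"yaw":0,"gripper":5},{"delta_pos":[0,0,-0.015],"yaw":0,"gripper":5},{"delta_pos":[0,0,-0.015],"yaw":0,"gripper":5},{"delta_pos":[0,0,-0.015],"yaw":0,"gripper":5},{"delta_pos":[0,0,-0.005],"yaw":0,"gripper":5}])

```text
time_s: 5.85
ee_pos: [0.6238, 0.0355, 0.4466]
eef_rot: [0.989, 0.146, -0.0, -0.001]
ft_force: [7.3, 3.9, -14.5]
gripper_width: 0.172
grasp_force: 59.4
```

>>> move_arm(plan=[{"delta_pos":[0,0,0],"yaw":0,"gripper":5},{"delta_pos":[0,0,0],"yaw":0,"gripper":5}])

```text
time_s: 6.05
ee_pos: [0.6238, 0.0355, 0.4467]
eef_rot: [0.989, 0.146, -0.0, -0.001]
ft_force: [6.8, 3.9, -12.4]
gripper_width: 0.172
grasp_force: 59.8
```

>>> move_arm(plan=[{"delta_pos":[0,0,-0.005],"yaw":0,"gripper":5},{"delta_pos":[0,0,-0.005],"yaw":0,"gripper":5}])

```text
time_s: 6.25
ee_pos: [0.6238, 0.0355, 0.4483]
eef_rot: [0.989, 0.146, -0.0, -0.001]
ft_force: [7.0, 2.8, -12.1]
gripper_width: 0.172
grasp_force: 59.8
```

>>> move_arm(plan=[{"delta_pos":[0,0,-0.005],"yaw":0,"gripper":5},{"delta_pos":[0,0,-0.005],"yaw":0,"gripper":5},{"delta_pos":[0,0,-0.005],"yaw":0,"gripper":5}])

```text
time_s: 6.55
ee_pos: [0.6238, 0.0356, 0.4525]
eef_rot: [0.989, 0.146, 0.0, -0.001]
ft_force: [3.9, 3.4, -6.9]
gripper_width: 0.172
grasp_force: 60.8
```

>>> move_arm(plan=[{"delta_pos":[0,0,-0.005],"yaw":0,"gripper":5}])

```text
time_s: 6.65
ee_pos: [0.6237, 0.0355, 0.4537]
eef_rot: [0.989, 0.146, 0.0, -0.001]
ft_force: [3.3, 3.7, -7.7]
gripper_width: 0.171
grasp_force: 60.6
```

>>> move_arm(plan=[{"delta_pos":[0,0,-0.005],"yaw":0,"gripper":5},{"delta_pos":[0,0,0],"yaw":0,"gripper":5}])

```text
time_s: 6.85
ee_pos: [0.6237, 0.0356, 0.455]
eef_rot: [0.989, 0.146, 0.0, -0.001]
ft_force: [3.5, 3.7, -6.3]
gripper_width: 0.17
grasp_force: 60.7
```

>>> move_arm(plan=[{"delta_pos":[0,0,-0.005],"yaw":0,"gripper":5},{"delta_pos":[0,0,0],"yaw":0,"gripper":5}])

```text
time_s: 7.05
ee_pos: [0.6237, 0.0356, 0.4561]
eef_rot: [0.989, 0.146, 0.0, -0.001]
ft_force: [3.2, 3.0, -5.0]
gripper_width: 0.171
grasp_force: 60.8
```

>>> move_arm(plan=[{"delta_pos":[0,0,-0.005],"yaw":0,"gripper":5},{"delta_pos":[0,0,0],"yaw":0,"gripper":5}])

```text
time_s: 7.25
ee_pos: [0.6237, 0.0356, 0.4571]
eef_rot: [0.989, 0.146, 0.0, -0.001]
ft_force: [3.2, 3.2, -6.1]
gripper_width: 0.166
grasp_force: 60.8
```

>>> move_arm(plan=[{"delta_pos":[0,0,-0.005],"yaw":0,"gripper":5},{"delta_pos":[0,0,0],"yaw":0,"gripper":5}])

```text
time_s: 7.45
ee_pos: [0.6237, 0.0356, 0.4581]
eef_rot: [0.989, 0.146, 0.0, -0.001]
ft_force: [4.4, 5.1, -5.8]
gripper_width: 0.171
grasp_force: 60.8
```

>>> move_arm(plan=[{"delta_pos":[0,0,-0.005],"yaw":0,"gripper":5},{"delta_pos":[0,0,0],"yaw":0,"gripper":5}])

```text
time_s: 7.65
ee_pos: [0.6237, 0.0356, 0.4591]
eef_rot: [0.989, 0.146, 0.0, -0.001]
ft_force: [3.4, 4.2, -5.8]
gripper_width: 0.168
grasp_force: 60.8
```

>>> move_arm(plan=[{"delta_pos":[0,0,-0.005],"yaw":0,"gripper":5},{"delta_pos":[0,0,0],"yaw":0,"gripper":5}])

```text
time_s: 7.85
ee_pos: [0.6237, 0.0356, 0.4599]
eef_rot: [0.989, 0.146, 0.0, -0.001]
ft_force: [4.4, 4.1, -7.7]
gripper_width: 0.172
grasp_force: 60.5
```

>>> move_arm(plan=[{"delta_pos":[0,0,-0.003],"yaw":0,"gripper":5},{"delta_pos":[0,0,0],"yaw":0,"gripper":5}])

```text
time_s: 8.05
ee_pos: [0.6237, 0.0356, 0.46]
eef_rot: [0.989, 0.146, 0.0, -0.001]
ft_force: [6.1, 4.6, -10.0]
gripper_width: 0.172
grasp_force: 60.2
```

>>> move_arm(plan=[{"delta_pos":[0,0,-0.003],"yaw":0,"gripper":5},{"delta_pos":[0,0,0],"yaw":0,"gripper":5},{"delta_pos":[0,0,0],"yaw":0,"gripper":5},{"delta_pos":[0,0,0],"yaw":0,"gripper":5}])

```text
time_s: 8.45
ee_pos: [0.6238, 0.0356, 0.46]
eef_rot: [0.989, 0.146, -0.0, -0.001]
ft_force: [6.3, 3.8, -13.4]
gripper_width: 0.171
grasp_force: 59.7
```

>>> move_arm(plan=[{"delta_pos":[0,0,0.01],"yaw":0,"gripper":5},{"delta_pos":[0,0,0.01],"yaw":0,"gripper":5},{"delta_pos":[0,0,0.01],"yaw":0,"gripper":5},{"delta_pos":[0,0,0.005],"yaw":0,"gripper":5},{"delta_pos":[0,0,0],"yaw":0,"gripper":5}])

```text
time_s: 8.95
ee_pos: [0.6236, 0.0356, 0.4547]
eef_rot: [0.989, 0.145, 0.0, -0.0]
ft_force: [3.3, 4.3, -5.8]
gripper_width: 0.172
grasp_force: 61.0
```

>>> move_arm(plan=[{"delta_pos":[0,0,0.005],"yaw":0,"gripper":5},{"delta_pos":[0,0,0],"yaw":0,"gripper":5}])

```text
time_s: 9.15
ee_pos: [0.6236, 0.0356, 0.4538]
eef_rot: [0.989, 0.145, 0.0, -0.0]
ft_force: [3.3, 4.2, -5.6]
gripper_width: 0.17
grasp_force: 61.0
```

>>> move_arm(plan=[{"delta_pos":[0,0,0.005],"yaw":0,"gripper":5},{"delta_pos":[0,0,0.005],"yaw":0,"gripper":5},{"delta_pos":[0,0,0],"yaw":0,"gripper":5}])

```text
time_s: 9.45
ee_pos: [0.6236, 0.0356, 0.4521]
eef_rot: [0.989, 0.145, 0.001, -0.0]
ft_force: [3.4, 4.7, -4.1]
gripper_width: 0.17
grasp_force: 61.3
```

>>> move_arm(plan=[{"delta_pos":[0,0,0.005],"yaw":0,"gripper":5},{"delta_pos":[0,0,0],"yaw":0,"gripper":5}])

```text
time_s: 9.65
ee_pos: [0.6236, 0.0356, 0.4518]
eef_rot: [0.989, 0.145, 0.001, -0.0]
ft_force: [0.7, 5.2, 3.2]
gripper_width: 0.171
grasp_force: 62.1
```

>>> move_arm(plan=[{"delta_pos":[0,0,0],"yaw":0,"gripper":45},{"delta_pos":[0,0,0],"yaw":0,"gripper":45},{"delta_pos":[0,0,0],"yaw":0,"gripper":45},{"delta_pos":[0,0,0],"yaw":0,"gripper":45},{"delta_pos":[0,0,0],"yaw":0,"gripper":45},{"delta_pos":[0,0,-0.1],"yaw":0,"gripper":45},{"delta_pos":[0,0,-0.1],"yaw":0,"gripper":45},{"delta_pos":[0,0,-0.1],"yaw":0,"gripper":45}])

```text
time_s: 10.45
ee_pos: [0.6235, 0.0348, 0.5115]
eef_rot: [0.989, 0.145, -0.0, 0.0]
ft_force: [0.2, 0.4, 0.5]
gripper_width: 0.528
grasp_force: 0.0
```

Run:
```python
from h import *
s=sense(); print(s['ee_pos'],s['ft_force'])
d=cap('scene'); P=pts(d)
H,Sa,V=[cv2.cvtColor(d['image'],cv2.COLOR_BGR2HSV)[...,i].astype(int) for i in range(3)]
R=((H<8)|(H>178))&(Sa>150)&(np.hypot(P[...,0]-.66,P[...,1]-.03)<.06); k,l,st,ce=cv2.connectedComponentsWithStats(R.astype(np.uint8))
for i in range(1,k): print(' red',st[i],P[l==i].min(0).round(3),P[l==i].max(0).round(3))
c,s=np.cos(.293),np.sin(.293); O=np.array([.6578,.0438]); M=np.array([[c,s],[-s,c]])
pr=(P.reshape(-1,3)[:,:2]-O)@M.T; z=P.reshape(-1,3)[:,2]
g=(abs(pr[:,0]+.052)<.014)&(abs(abs(pr[:,1])-.02)<.009)&(z<.16)&(z>.04); print(' plate z',np.percentile(z[g],[10,50,90]).round(4),g.sum())
m=(H>160)&(H<178)&(Sa>150)&(P[...,2]>.04)&(np.hypot(P[...,0]-.52,P[...,1])<.14)
q=(P[m][:,:2]-O)@M.T; zz=P[m][:,2]; lid=zz>.0665; hd=q[:,0]<-.165
print('lid x',np.percentile(q[lid&(q[:,0]>-.16),0],[1,99]),'y',np.percentile(q[lid&(q[:,0]>-.16),1],[1,99]),'h xmin',q[:,0].min(),'h y',np.median(q[hd,1]),'z',zz[hd].mean(), 'world',np.median(P[m][hd],0))
cv2.imwrite('pics/s2.png',cv2.resize(d['image'][130:290,230:390],(600,600),interpolation=cv2.INTER_CUBIC))
```

```text
[0.62345319 0.03478238 0.51147789] [0.2307289  0.44139407 0.53547125]
 red [323 165   1   1   1] [0.625 0.057 0.373] [0.625 0.057 0.373]
 red [316 226   9  11  50] [0.651 0.015 0.139] [0.677 0.036 0.171]
 plate z [0.1186 0.1216 0.1258] 53
lid x [-0.1523766  -0.06417499] y [-0.03569315  0.03142017] h xmin -0.2833418743756824 h y -0.0054640788183325465 z 0.09222552229104654 world [ 0.47530141 -0.01546694  0.06143636]
```

View pics/s2.png

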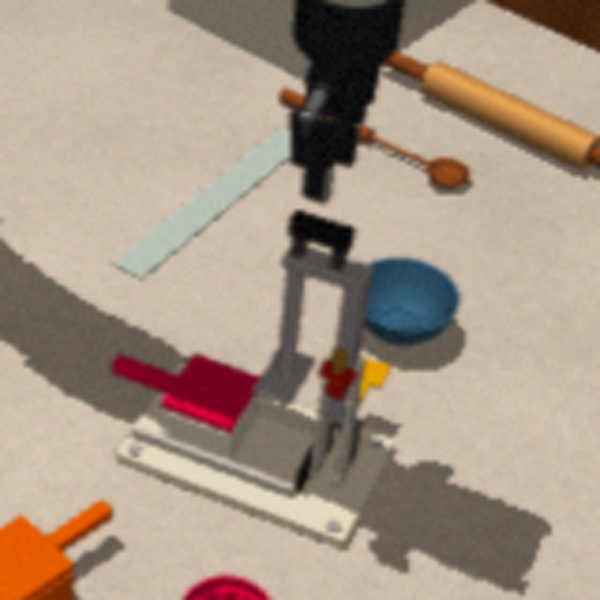

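The rail hangs at the top notch (plate top 0.122 m → rail ≈0.084). The lug is up under the red bracket at (338,378) and the gripper is clear above the handle at (322,230). The pink handle is at (150,372). Next I move to it.

>>> move_arm(plan=[{"delta_pos":[-0.2,0,0],"yaw":0,"gripper":45},{"delta_pos":[-0.2,0,0],"yaw":0,"gripper":45},{"delta_pos":[-0.2,0,0],"yaw":0,"gripper":45},{"delta_pos":[-0.2,0,0],"yaw":0,"gripper":45},{"delta_pos":[-0.025,0,0],"yaw":0,"gripper":45},{"delta_pos":[0,0,0.2],"yaw":0,"gripper":45},{"delta_pos":[0,0,0.2],"yaw":0,"gripper":45},{"delta_pos":[0,0,0.2],"yaw":0,"gripper":45},{"delta_pos":[0,0,0.2],"yaw":0,"gripper":45},{"delta_pos":[0,0,0.2],"yaw":0,"gripper":45},{"delta_pos":[0,0,0.2],"yaw":0,"gripper":45},{"delta_pos":[0,0,0],"yaw":0,"gripper":45},{"delta_pos":[0,0,0],"yaw":0,"gripper":45}])

```text
time_s: 11.8
ee_pos: [0.466, -0.0121, 0.2712]
eef_rot: [0.989, 0.145, -0.0, -0.0]
ft_force: [0.4, -0.5, 0.3]
gripper_width: 0.526
grasp_force: 0.0
```

Run:
```python
from h import *
s=sense(); print(s['ee_pos'],s['eef_rot'],s['ft_force'],s['joint_pos'].round(2))
d=cap('scene')
cv2.imwrite('pics/m1.png',cv2.resize(d['image'][150:290,200:360],(800,600)[:2],interpolation=cv2.INTER_CUBIC))
```

```text
[ 0.46599936 -0.01211778  0.27117862] [ 9.89387865e-01  1.45297859e-01 -3.53727078e-04 -2.43249871e-04] [ 0.40764808 -0.54498236  0.33245261] [ 0.21  0.47 -0.35  2.09  0.26  0.62 -1.59]
```

View pics/m1.png

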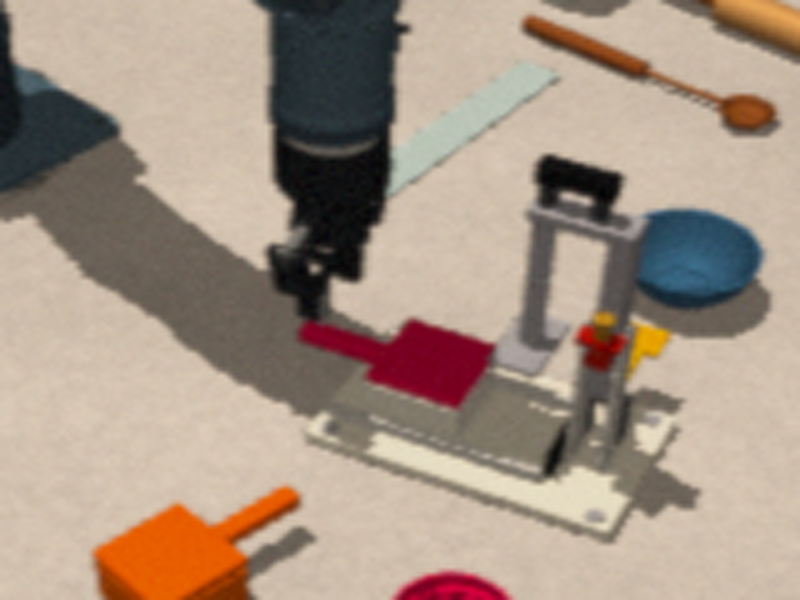

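The fingers hang above the pink handle at (330,330) and straddle it. Next I descend 60 mm and grip.

>>> move_arm(plan=[{"delta_pos":[0,0,0.1],"yaw":0,"gripper":45},{"delta_pos":[0,0,0.1],"yaw":0,"gripper":45},{"delta_pos":[0,0,0.1],"yaw":0,"gripper":45},{"delta_pos":[0,0,0],"yaw":0,"gripper":45},{"delta_pos":[0,0,0],"yaw":0,"gripper":45}])

```text
time_s: 12.35
ee_pos: [0.4665, -0.0124, 0.2126]
eef_rot: [0.989, 0.145, 0.001, 0.0]
ft_force: [0.2, 0.1, -0.2]
gripper_width: 0.525
grasp_force: 0.0
```

>>> move_arm(plan=[{"delta_pos":[0,0,0],"yaw":0,"gripper":30},{"delta_pos":[0,0,0],"yaw":0,"gripper":20},{"delta_pos":[0,0,0],"yaw":0,"gripper":5},{"delta_pos":[0,0,0],"yaw":0,"gripper":5},{"delta_pos":[0,0,0],"yaw":0,"gripper":5},{"delta_pos":[0,0,0],"yaw":0,"gripper":5}])

```text
time_s: 12.95
ee_pos: [0.4659, -0.0125, 0.2119]
eef_rot: [0.989, 0.145, 0.001, 0.0]
ft_force: [-1.6, -0.1, 8.9]
gripper_width: 0.178
grasp_force: 60.4
```

>>> move_arm(plan=[{"delta_pos":[0,0,-0.008],"yaw":0,"gripper":5},{"delta_pos":[0.025,0,0],"yaw":0,"gripper":5},{"delta_pos":[0.025,0,0],"yaw":0,"gripper":5},{"delta_pos":[0.025,0,0],"yaw":0,"gripper":5},{"delta_pos":[0.025,0,0],"yaw":0,"gripper":5},{"delta_pos":[0.025,0,0],"yaw":0,"gripper":5},{"delta_pos":[0.025,0,0],"yaw":0,"gripper":5},{"delta_pos":[0.025,0,0],"yaw":0,"gripper":5},{"delta_pos":[0.025,0,0],"yaw":0,"gripper":5},{"delta_pos":[0.025,0,0],"yaw":0,"gripper":5},{"delta_pos":[0.025,0,0],"yaw":0,"gripper":5}])

```text
time_s: 14.05
ee_pos: [0.5137, 0.002, 0.2124]
eef_rot: [0.989, 0.145, -0.0, -0.0]
ft_force: [-1.7, -0.5, -0.5]
gripper_width: 0.177
grasp_force: 59.3
```

>>> move_arm(plan=[{"delta_pos":[0.01,0,0],"yaw":0,"gripper":5},{"delta_pos":[0.01,0,0],"yaw":0,"gripper":5}])

```text
time_s: 14.25
ee_pos: [0.5173, 0.0031, 0.2124]
eef_rot: [0.989, 0.145, -0.0, -0.0]
ft_force: [-1.5, -0.4, 0.4]
gripper_width: 0.176
grasp_force: 59.2
```

>>> move_arm(plan=[{"delta_pos":[0.01,0,0],"yaw":0,"gripper":5},{"delta_pos":[0.005,0,0],"yaw":0,"gripper":5}])

```text
time_s: 14.45
ee_pos: [0.5201, 0.0039, 0.2125]
eef_rot: [0.989, 0.145, -0.0, 0.0]
ft_force: [-1.8, -0.6, -1.5]
gripper_width: 0.178
grasp_force: 59.2
```

>>> move_arm(plan=[{"delta_pos":[0.005,0,0],"yaw":0,"gripper":5},{"delta_pos":[0.005,0,0],"yaw":0,"gripper":5}])

```text
time_s: 14.65
ee_pos: [0.522, 0.0045, 0.2125]
eef_rot: [0.989, 0.145, -0.0, 0.0]
ft_force: [-2.0, -0.9, 0.7]
gripper_width: 0.176
grasp_force: 59.2
```

>>> move_arm(plan=[{"delta_pos":[0.005,0,0],"yaw":0,"gripper":5},{"delta_pos":[0.005,0,0],"yaw":0,"gripper":5}])

```text
time_s: 14.85
ee_pos: [0.524, 0.005, 0.2125]
eef_rot: [0.989, 0.145, -0.0, 0.0]
ft_force: [-1.7, 0.5, -0.7]
gripper_width: 0.173
grasp_force: 59.2
```

>>> move_arm(plan=[{"delta_pos":[0.005,0,0],"yaw":0,"gripper":5},{"delta_pos":[0.003,0,0],"yaw":0,"gripper":5}])

```text
time_s: 15.05
ee_pos: [0.5256, 0.0055, 0.2125]
eef_rot: [0.989, 0.145, 0.0, -0.0]
ft_force: [-1.5, -0.6, -0.3]
gripper_width: 0.174
grasp_force: 59.2
```

>>> move_arm(plan=[{"delta_pos":[0.005,0,0],"yaw":0,"gripper":5},{"delta_pos":[0.003,0,0],"yaw":0,"gripper":5}])

```text
time_s: 15.25
ee_pos: [0.5271, 0.006, 0.2125]
eef_rot: [0.989, 0.145, 0.0, -0.0]
ft_force: [-0.0, -0.8, 0.4]
gripper_width: 0.175
grasp_force: 59.2
```

>>> move_arm(plan=[{"delta_pos":[0.005,0,0],"yaw":0,"gripper":5},{"delta_pos":[0.003,0,0],"yaw":0,"gripper":5}])

```text
time_s: 15.45
ee_pos: [0.5283, 0.0063, 0.2124]
eef_rot: [0.989, 0.145, -0.0, 0.0]
ft_force: [-2.9, -1.0, 0.2]
gripper_width: 0.174
grasp_force: 59.3
```

>>> move_arm(plan=[{"delta_pos":[0.003,0,0],"yaw":0,"gripper":5},{"delta_pos":[0,0,0],"yaw":0,"gripper":5}])

```text
time_s: 15.65
ee_pos: [0.5285, 0.0064, 0.2123]
eef_rot: [0.989, 0.145, -0.001, 0.0]
ft_force: [-5.2, -1.4, 1.0]
gripper_width: 0.17
grasp_force: 59.5
```

>>> move_arm(plan=[{"delta_pos":[0.003,0,0],"yaw":0,"gripper":5},{"delta_pos":[0,0,0],"yaw":0,"gripper":5},{"delta_pos":[0,0,0],"yaw":0,"gripper":5}])

```text
time_s: 15.95
ee_pos: [0.5286, 0.0064, 0.2122]
eef_rot: [0.989, 0.145, -0.001, 0.0]
ft_force: [-6.2, -1.5, 4.1]
gripper_width: 0.177
grasp_force: 59.8
```

>>> move_arm(plan=[{"delta_pos":[0,0,0],"yaw":0,"gripper":36},{"delta_pos":[0,0,0],"yaw":0,"gripper":36},{"delta_pos":[0,0,0],"yaw":0,"gripper":36},{"delta_pos":[0,0,0],"yaw":0,"gripper":36},{"delta_pos":[0,0,-0.1],"yaw":0,"gripper":36},{"delta_pos":[0,0,-0.1],"yaw":0,"gripper":36},{"delta_pos":[0,0,-0.1],"yaw":0,"gripper":36},{"delta_pos":[-0.1,0,-0.15],"yaw":0,"gripper":36},{"delta_pos":[-0.2,0,-0.1],"yaw":0,"gripper":36},{"delta_pos":[-0.2,0,0],"yaw":0,"gripper":36},{"delta_pos":[-0.1,0,0],"yaw":0,"gripper":36}])

```text
time_s: 17.05
ee_pos: [0.412, -0.0285, 0.3228]
eef_rot: [0.989, 0.145, -0.0, 0.001]
ft_force: [0.1, 0.5, 0.5]
gripper_width: 0.42
grasp_force: 0.0
```

Run:
```python
from h import *
s=sense(); print(s['ee_pos'],s['ft_force'])
c,s=np.cos(.293),np.sin(.293); O=np.array([.6578,.0438]); M=np.array([[c,s],[-s,c]])
for n in('scene','top'):
    d=cap(n); P=pts(d); H,Sa,V=[cv2.cvtColor(d['image'],cv2.COLOR_BGR2HSV)[...,i].astype(int) for i in range(3)]
    pr=(P[...,:2]-O)@M.T
    m=(H>160)&(H<178)&(Sa>150)&(P[...,2]>.04)&(P[...,2]<.08)&(abs(pr[...,1])<.05)&(abs(pr[...,0]+.1)<.1)
    q=pr[m]; zz=P[m][:,2]; lid=abs(q[:,1])>.014
    print(n,'lid x',np.percentile(q[lid,0],[1,99]).round(4),'y',np.percentile(q[lid,1],[1,99]).round(4),'h xmin',q[:,0].min().round(4),'z',np.median(zz[lid]))
    z=P[...,2]; g=(abs(pr[...,0]+.052)<.014)&(abs(abs(pr[...,1])-.02)<.009)&(z<.16)&(z>.085); print(' plate z',np.percentile(z[g],[10,50,90]).round(4),g.sum())
    Y=(H>20)&(H<35)&(Sa>150)&(pr[...,1]>.03)&(pr[...,1]<.12)&(abs(pr[...,0])<.04)&(z>.04)
    q=pr[Y]; w=P[Y]; pad=q[:,1]>.078
    print(' yellow y',np.percentile(q[:,1],[2,98]).round(4),'pad x',np.percentile(q[pad,0],[2,50,98]).round(4),'z',np.percentile(w[pad,2],[10,50,90]).round(4),Y.sum(),'wmean',w[pad].mean(0))
    cv2.imwrite(f'pics/h_{n}.png',cv2.resize(d['image'][150:290,230:370] if n=='scene' else d['image'][130:230,230:330],(500,500),interpolation=cv2.INTER_CUBIC))
a=np.hstack([cv2.resize(cv2.imread(f'pics/h_{n}.png'),(400,400)) for n in('scene','top')]); cv2.imwrite('pics/h2.png',a)
```

```text
[ 0.41202668 -0.02852909  0.32279353] [0.1103187  0.52404934 0.52013232]
scene lid x [-0.0883 -0.0204] y [-0.0367  0.0302] h xmin -0.1523 z 0.06977783971421797
 plate z [0.1179 0.1211 0.1232] 55
 yellow y [0.0615 0.0994] pad x [-0.0039  0.0056  0.0127] z [0.0677 0.0707 0.073 ] 36 wmean [0.63620793 0.13109153 0.07059112]
top lid x [-0.0893 -0.0133] y [-0.0308  0.0355] h xmin -0.1536 z 0.0718982065713003
 plate z [0.1199 0.1233 0.1275] 74
 yellow y [0.0323 0.0994] pad x [-0.014  -0.0008  0.0141] z [0.0695 0.0729 0.0752] 96 wmean [0.63198536 0.12889966 0.07254229]
```

View pics/h2.png

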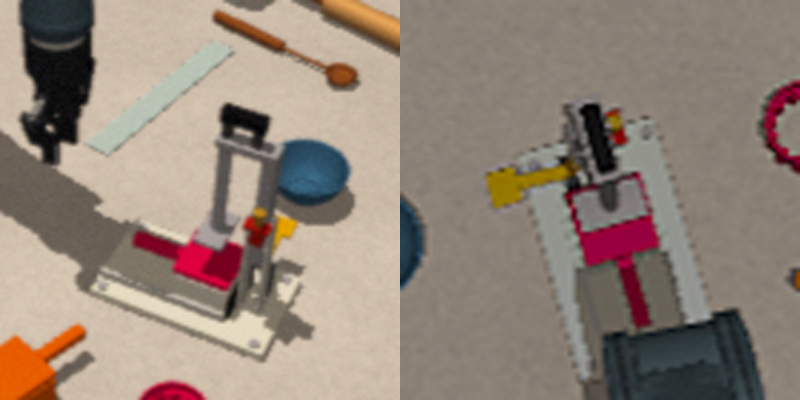

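The mould is home: lid x runs from -0.089 to -0.020, against -0.090 to -0.020 expected. The plate is still up, above the lid at (610,200) in the right half, and the yellow pad is at (505,187). Next I go to the pad with closed fingers.

>>> move_arm(plan=[{"delta_pos":[0.2,-0.145,0],"yaw":0,"gripper":0},{"delta_pos":[0.2,-0.145,0],"yaw":0,"gripper":0},{"delta_pos":[0.2,-0.14,0],"yaw":0,"gripper":0},{"delta_pos":[0.17,0,0],"yaw":0,"gripper":0},{"delta_pos":[0.17,0,0],"yaw":0,"gripper":0},{"delta_pos":[0.17,0,0],"yaw":0,"gripper":0},{"delta_pos":[0.17,0,0],"yaw":0,"gripper":0},{"delta_pos":[0,0,0],"yaw":0,"gripper":0},{"delta_pos":[0,0,0],"yaw":0,"gripper":0}])

```text
time_s: 18.05
ee_pos: [0.6357, 0.1289, 0.3218]
eef_rot: [0.989, 0.145, -0.0, -0.0]
ft_force: [-0.9, -0.6, 0.2]
gripper_width: -0.001
grasp_force: 0.0
```

>>> move_arm(plan=[{"delta_pos":[-0.015,0,0.1],"yaw":0,"gripper":0},{"delta_pos":[0,0,0.1],"yaw":0,"gripper":0},{"delta_pos":[0,0,0.1],"yaw":0,"gripper":0},{"delta_pos":[0,0,0.02],"yaw":0,"gripper":0},{"delta_pos":[0,0,0],"yaw":0,"gripper":0},{"delta_pos":[0,0,0],"yaw":0,"gripper":0}])

```text
time_s: 18.65
ee_pos: [0.6326, 0.1274, 0.2596]
eef_rot: [0.989, 0.145, 0.001, -0.0]
ft_force: [-0.8, -0.7, 0.7]
gripper_width: 0.001
grasp_force: 0.0
```

>>> move_arm(plan=[{"delta_pos":[0,0,0.01],"yaw":0,"gripper":0},{"delta_pos":[0,0,0.01],"yaw":0,"gripper":0},{"delta_pos":[0,0,0.01],"yaw":0,"gripper":0},{"delta_pos":[0,0,0.01],"yaw":0,"gripper":0},{"delta_pos":[0,0,0],"yaw":0,"gripper":0}])

```text
time_s: 19.15
ee_pos: [0.6322, 0.1273, 0.2501]
eef_rot: [0.989, 0.145, -0.0, 0.0]
ft_force: [0.1, 0.2, -0.1]
gripper_width: -0.001
grasp_force: 0.0
```

>>> move_arm(plan=[{"delta_pos":[0,0,0.01],"yaw":0,"gripper":0},{"delta_pos":[0,0,0.01],"yaw":0,"gripper":0},{"delta_pos":[0,0,0],"yaw":0,"gripper":0}])

```text
time_s: 19.45
ee_pos: [0.6322, 0.1273, 0.2461]
eef_rot: [0.989, 0.145, -0.0, 0.0]
ft_force: [-0.4, -0.7, -0.3]
gripper_width: 0.005
grasp_force: 0.0
```

>>> move_arm(plan=[{"delta_pos":[0,0,0.01],"yaw":0,"gripper":0},{"delta_pos":[0,0,0],"yaw":0,"gripper":0}])

```text
time_s: 19.65
ee_pos: [0.6325, 0.1274, 0.2445]
eef_rot: [0.989, 0.145, 0.0, -0.0]
ft_force: [-0.3, -0.8, 0.8]
gripper_width: -0.001
grasp_force: 0.4
```

>>> move_arm(plan=[{"delta_pos":[0,0,0.01],"yaw":0,"gripper":0},{"delta_pos":[0,0,0],"yaw":0,"gripper":0}])

```text
time_s: 19.85
ee_pos: [0.6324, 0.1277, 0.2428]
eef_rot: [0.989, 0.145, 0.0, -0.0]
ft_force: [-1.6, 1.0, 3.2]
gripper_width: -0.001
grasp_force: 1.6
```

>>> move_arm(plan=[{"delta_pos":[0,0,0.01],"yaw":0,"gripper":0},{"delta_pos":[0,0,0.01],"yaw":0,"gripper":0},{"delta_pos":[0,0,0],"yaw":0,"gripper":0}])

```text
time_s: 20.15
ee_pos: [0.6323, 0.1281, 0.2387]
eef_rot: [0.989, 0.145, 0.0, -0.001]
ft_force: [-1.7, 2.0, 1.9]
gripper_width: -0.001
grasp_force: 1.5
```

>>> move_arm(plan=[{"delta_pos":[0,0,0.01],"yaw":0,"gripper":0},{"delta_pos":[0,0,0.005],"yaw":0,"gripper":0},{"delta_pos":[0,0,0],"yaw":0,"gripper":0}])

```text
time_s: 20.45
ee_pos: [0.6323, 0.1277, 0.2353]
eef_rot: [0.989, 0.145, 0.0, -0.0]
ft_force: [-1.5, 2.6, 1.8]
gripper_width: 0.002
grasp_force: 1.4
```

>>> move_arm(plan=[{"delta_pos":[0,0,0],"yaw":0,"gripper":0},{"delta_pos":[0,0,0],"yaw":0,"gripper":0},{"delta_pos":[0,0,0],"yaw":0,"gripper":0},{"delta_pos":[0,0,0],"yaw":0,"gripper":0},{"delta_pos":[0,0,0],"yaw":0,"gripper":0},{"delta_pos":[0,0,0],"yaw":0,"gripper":0},{"delta_pos":[0,0,0],"yaw":0,"gripper":0}])

```text
time_s: 21.15
ee_pos: [0.6324, 0.1273, 0.2355]
eef_rot: [0.989, 0.145, 0.0, 0.0]
ft_force: [0.3, 2.3, 3.2]
gripper_width: -0.003
grasp_force: 1.4
```

```bash
cat > chk.py <<'E'
from h import *
s=sense(); print(s['ee_pos'],s['ft_force'])
c,s=np.cos(.293),np.sin(.293); O=np.array([.6578,.0438]); M=np.array([[c,s],[-s,c]])
d=cap('scene'); P=pts(d); H,Sa,V=[cv2.cvtColor(d['image'],cv2.COLOR_BGR2HSV)[...,i].astype(int) for i in range(3)]
pr=(P[...,:2]-O)@M.T; z=P[...,2]; g=(abs(pr[...,0]+.052)<.01)&(abs(abs(pr[...,1])-.02)<.008)&(z<.16)&(z>.05); print('plate z',np.percentile(z[g],[10,50,90]).round(4),g.sum())
b=(V<60)&(abs(pr[...,0]+.035)<.035)&(abs(pr[...,1])<.03)&(z>.15)&(z<.35); print('bar top',np.percentile(z[b],95))
E
python3 chk.py
```

```text
[0.63239636 0.12733096 0.23549441] [0.29915751 2.2511272  3.17467039]
plate z [0.0751 0.0778 0.0805] 32
bar top 0.2549567752666047
```

The plate is on the lid (plate top 0.078 m = lid top 0.070 + 8 mm). Next I release the pad and withdraw.

>>> move_arm(plan=[{"delta_pos":[0,0,-0.02],"yaw":0,"gripper":0},{"delta_pos":[0,0,-0.03],"yaw":0,"gripper":0},{"delta_pos":[0,0,-0.05],"yaw":0,"gripper":0},{"delta_pos":[0,0,-0.1],"yaw":0,"gripper":0},{"delta_pos":[0,0,-0.15],"yaw":0,"gripper":0},{"delta_pos":[0,0,-0.15],"yaw":0,"gripper":0},{"delta_pos":[0,0,-0.15],"yaw":0,"gripper":0},{"delta_pos":[0,0,0],"yaw":0,"gripper":0},{"delta_pos":[0,0,0],"yaw":0,"gripper":0},{"delta_pos":[0,0,0],"yaw":0,"gripper":0}])

```text
time_s: 22.2
ee_pos: [0.6319, 0.1268, 0.3646]
eef_rot: [0.989, 0.145, -0.001, 0.0]
ft_force: [-0.3, -0.7, -0.0]
gripper_width: 0.001
grasp_force: 0.0
```

```bash
python3 chk.py; python3 -c "
from h import *
d=cap('scene'); cv2.imwrite('pics/end.png',cv2.resize(d['image'][150:290,230:370],(600,600),interpolation=cv2.INTER_CUBIC))"
```

```text
[0.63191287 0.12681653 0.36463598] [-0.26125206 -0.67870964 -0.02635406]
plate z [0.0748 0.078  0.0797] 32
bar top 0.2573634491493514
```

View pics/end.png

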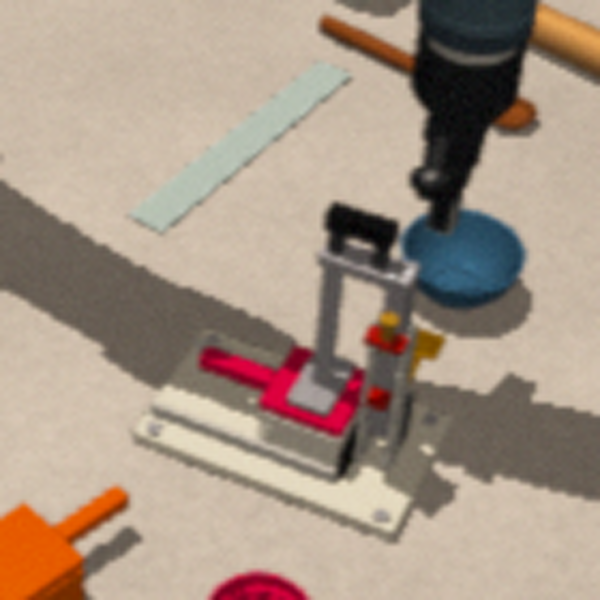

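The plate rests on the pink lid at (320,385), the mould is against the stop at (345,455), and the arm is clear.

```bash
python3 -c "
from plant import arm; print(arm.finish_job())"
```

```text
the job is handed in; nothing more can be done
None
```

The job is handed in, with no verdict returned: the rail touched its top stop at about 7 N by wrist force and settled on the top notch, the mould was slid home at about 6 N, and the pad press let the plate sink onto the lid. The last picture shows the plate on the lid and the arm clear, at about 22 s of the 72 s.

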